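Snap the grease coupler onto a bearing's leaning nipple and hold it down

TASK

Take the wood-handled grease coupler out of its wooden stand, push it squarely onto the leaning grease nipple of the green bearing housing until it snaps, and press it on down against the spring valve until its mouth meets the shoulder at the nipple's foot. Finish like that, still gripping the coupler and pushing it down, and do not let go. Leave the other things on the bench where they are.

Things in the scene. Friction and masses are not known exactly. Their poses are not given: they have to be found in the camera images.
- coupler_grip (a point): Middle of the square light-wood handle of the grease coupler (30 x 30 mm, 62 mm tall), on its axis, 80 mm above the coupler's mouth, 30 mm below the handle's top. z: the coupler's axis, from mouth to handle; x and y are normal to the handle's flat sides. Below the handle is a steel collar, 52 mm across, 6 mm thick, its top 32 mm below this point; finger ends may bear on it.
- coupler_mouth (a point): Centre of the coupler's open lower end, on its axis; axes as coupler_grip. Inside, round all the way: a cone, 28 mm across at the mouth, 19 mm at 8 mm depth; a lip of 19 mm bore from 8 to 11 mm depth; then a 26 mm bore up to the flat bottom at 30 mm depth. It may go on the nipple at any turn about its axis.
- coupler: The whole coupler, a loose tool of about 0.3 kg and 110 mm length, origin at the centre of the mouth. It starts upright, mouth down, in the stand. From the mouth up: steel socket 36 mm across to 42 mm, collar to 48 mm, wooden handle to 110 mm.
- stand: Fixed plywood block, 95 x 95 x 45 mm tall, origin at the centre of its underside. A 43 mm hole goes through its middle; the coupler's collar rests on its top, the socket hangs in the hole (mouth 3 mm, middle of handle 83 mm above the bench). Lift the coupler 45 mm straight up to clear it.
- bearing: Fixed bearing housing, painted green, origin at the centre of its underside: foot 160 (x) x 52 (y) x 18 mm with two bolts; round hub 72 mm across, axis along y, 55 mm above the bench, with a steel shaft 25 mm across and 150 mm long. The nipple sits on the hub, its axis crossing the hub's axis, and leans 25 degrees from upright towards the housing's own -x.
- nipple_seat (a point): Centre of the flat shoulder (36 mm across) at the nipple's foot, 48 mm from the hub's axis. z: the nipple's axis, outwards. Above it stands a fixed brass pin 16 mm across, 29 mm long, its last 5 mm tapered to 11 mm. Three sprung balls stand 3.5 mm out of its side, 21 mm up: forcing the coupler's lip over them takes 10 to 15 N (mouth 18 to 9 mm off the shoulder); they snap behind it at 7 mm.
- nipple_tip (a point): Fixed point on the nipple's axis, 38 mm above the shoulder, where the top of the spring valve pin rests (it does not follow the pin). Same axes as nipple_seat.
- valve (a joint): How far the sprung valve pin in the nipple's end (9 mm across) is pushed in, m: 0 at rest, 0.007 to 0.008 when the coupler's mouth is on the shoulder. The bottom of the socket meets the pin when the mouth is 8 mm from the shoulder. Its spring pushes back with about 3 N at first and 11 N at the shoulder; let go, it lifts the coupler off the shoulder again.
- mallet: Bystander: wooden carver's mallet standing upright, 84 mm across, 190 mm tall, origin at its foot.
- chisel1: Bystander: wood chisel lying on the bench between the two work places, 215 mm long, origin under its ferrule, handle to its -x.
- chisel2: Bystander: another chisel of the same kind.
- offcut: Bystander: piece of light board 220 x 70 x 30 mm, origin at the centre of its underside.
- glue: Bystander: white glue bottle, 60 mm across, 150 mm tall, origin at its foot.
- waxtin: Bystander: tin of wax, 72 mm across, 60 mm tall, origin at its foot.
- brush: Bystander: bench brush lying on the bench, origin in its middle underneath.
Mind the look-alikes: they are no part of the job. What is shaped like the bearing but red is not meant.

How it is judged:
On the way, in this order (a step that is already met when the one before it is completed fails the run):
1. the coupler is lifted clear of its stand in the gripper (height (world z) of coupler_mouth above 0.05 m and contact force between the fingers and coupler above 1 N), for 0.1 s.
2. the coupler has snapped squarely onto the nipple (z of coupler_mouth in the frame of nipple_seat below 0.0068 m and distance between coupler_mouth and nipple_seat below 0.009 m and angle between the z axis of coupler_mouth and the z axis of nipple_seat, either way round below 0.14 rad), for 0.05 s.
At the end, for the whole second after the job is handed in: The coupler is snapped onto the nipple, its axis within 8 degrees of the nipple's, its mouth within 5 mm of the shoulder's centre and the valve pin pushed in by more than 5.5 mm of its 8 mm, pressing on the nipple with more than 5 N; it is at rest and still in the gripper's grip (more than 2 N) (value of joint valve above 0.0055 m and distance between coupler_mouth and nipple_seat below 0.005 m and angle between the z axis of coupler_mouth and the z axis of nipple_seat, either way round below 0.14 rad and contact force between coupler and bearing above 5 N and contact force between the fingers and coupler above 2 N and linear speed of coupler below 0.02 m/s); the arm keeps its last pose, push and grip.
It fails at once if a bystander is pushed more than 30 mm from its place or knocked over (distance of any of mallet, chisel1, chisel2, offcut, glue, waxtin, brush from where it was at the start of the episode above 0.03 m or angle between any of mallet, glue's own z axis and vertical above 0.4 rad).
It also fails if it takes over 38 s, if anything falls off the work surface, if the arm or the gripper's body presses on something with over 40 N, if the wrist force passes 120 N, or if a joint passes its speed limit or range.

ROBOT

A 6-joint arm with a two-finger parallel gripper is mounted at the origin on the work surface. World frame = base frame: x ahead of the robot, y to its left, z up, the work surface at z = 0. Lengths are in m, angles in rad, forces in N, time in s.
With the tool pointing down it reaches from about 0.375 to 0.925 m from the base axis. Payload 5.7 kg.
Tool frame: the origin (TCP) lies at the very end of the fingers, on their centre line; the grasp point (between the pads) lies grip_point_offset behind it (grip_point_offset is the distance from the TCP to the grasp point, in m); z points along the fingers, y is the line along which they close (so a half turn about z gives the same grasp; the last joint's range is limited). The gripper opens to 88 mm and grips with 3 to 60 N. Pads are 20 mm wide; open, the fingers measure 115 mm over their backs; the gripper's body (75 mm by 178 mm) begins 61 mm behind the grasp point.
Start: joints at [-1.324, 0.359, 1.51, -0, 1.272, -0.115], TCP at [0.212, -0.561, 0.223] pointing down, gripper open.
Joint ranges: [-2.97, 2.97], [-1.01, 2.36], [0.21, 2.38], [-0.96, 4.11], [0.2, 2.71], [-2.98, 2.98]. Speed limits (rad/s): [2.39, 2.39, 3.14, 3.14, 3.14, 3.14].

INTERFACE

Orientations are given as a rotation vector (axis times angle).
In Python, from rig import * gives the robot as it stands.
- The arm moves only by the shell command python3 -m crank 'ROWS' [FORCE]. ROWS is a JSON object of lists of equal length, an entry for each row: "fingers": the closure, from 0 (fully open) to 1 (shut); "travel": the shift along the world's x, y, z in units of 0.2 m (1.0 is 0.2 m), a list of three; "turn": the turn about the world's z in units of 90 degrees (1.0 is 90 degrees). In form: {"fingers": [fingers, ...], "travel": [[dx, dy, dz], ...], "turn": [turn, ...]}. A call has 1 to 8 rows; each row is the pose to reach, as a shift and turn from the pose commanded when the call began; what a row does not reach only later rows make up. A row lasts 1/12 s, in which the tool goes at most 41.7 mm and 7.16 degrees, less where a joint would pass 70% of its speed; a pose out of reach is approached as far as the arm can. A call with a number of a shift or a turn outside -1 to 1 is refused whole. A call with a gripper value outside its range is refused whole. The fingers move at their own pace and stop on an object; FORCE is the grip in N (left out, the last holds). Time passes only in rows, so rows that repeat a pose let the fingers close. It gives the time, the measured TCP pose, the force, the opening and the grip force at its end, in the units of the state.
- get_obs(): the state, without advancing time (a new reading comes with each control period).
- capture(name): name is "scene" or "side" or "wrist"; returns a dict with "frame" (384x512x3 uint8, red, green, blue), "depth" (384x512 float32, m along the optical axis (not along the pixel's ray), 0 where there is no reading), "mtx" (3x3 intrinsics, pixels), "D" ([k1, k2, p1, p2, k3] as OpenCV has them; the pictures are not rectified), "camera_from_world" (4x4, takes a point from world to camera coordinates). Camera axes: x right, y down, z forward; pixel columns grow to the right and rows downward; lengths in m; the calibration is good to about 2 mm. A picture is of the moment at which its call begins.
- hand_in(): hands the job in; it is judged then, once.
The state is a dict: "t": time; "joints": joint angles; "joint_velocities": joint speeds; "effort": joint torques, N m; "eef_pos": TCP position; "orientation": TCP orientation; "ft_force": force on the tool from outside, world axes, zero at the start; "torque": the same for the moment, N m; "width": finger opening in m; "gripper_force": force on a finger pad.
Only numpy, scipy, OpenCV 4.12 (cv2) and the standard library are available. Lean on these libraries where they do the work, as an engineer would, in place of code of your own. Each camera call takes 0.05 s, during which the arm holds its last target. There are 200 camera calls.

## Working session

There is one attempt and no reset: what is moved stays moved. The work goes in short steps, Python scripts to look and compute and a shell command to move; the robot and the scene stay as the last step left them, time stands still between calls to the robot, and variables do not carry over. Pictures are saved under pics/ and viewed, at most 10 in all, crops included, and the job is handed in when it is done.

```bash
mkdir -p pics; ls; cat > h.py <<'E'
import numpy as np, cv2, pickle
from rig import *
def snap(name,save=None):
    c=capture(name)
    if save: cv2.imwrite('pics/'+save,cv2.cvtColor(c['frame'],cv2.COLOR_RGB2BGR))
    pickle.dump(c,open(f'{name}.pkl','wb')); return c
def cloud(c):
    h,w=c['depth'].shape; u,v=np.meshgrid(np.arange(w),np.arange(h))
    p=cv2.undistortPoints(np.stack([u,v],-1).reshape(-1,1,2).astype(np.float64),c['mtx'],np.array(c['D'],float)).reshape(h,w,2)
    d=c['depth'][...,None]; P=np.concatenate([p*d,d],-1)
    T=np.linalg.inv(c['camera_from_world']); return P@T[:3,:3].T+T[:3,3]
E
python3 - <<'E'
from h import *
o=get_obs(); print({k:np.round(v,3) for k,v in o.items()})
ims=[]
for n in ['scene','side','wrist']:
    c=snap(n,n+'0.png'); print(n,np.round(np.linalg.inv(c['camera_from_world']),3).tolist(),(c['depth']>0).mean()); ims.append(c['frame'])
E
```

```text
pics
{'t': np.float64(0.0), 'joints': array([-1.324,  0.36 ,  1.511,  0.   ,  1.273, -0.115]), 'joint_velocities': array([ 0.001,  0.002, -0.002,  0.001, -0.   ,  0.   ]), 'effort': array([ 1.0000e-03, -5.1536e+01, -2.7073e+01,  6.8000e-02,  3.5000e-02,
       -0.0000e+00]), 'eef_pos': array([ 0.212, -0.56 ,  0.222]), 'orientation': array([-3.089, -0.565,  0.   ]), 'ft_force': array([ 0.616,  0.918, -0.665]), 'torque': array([-0.031,  0.012, -0.027]), 'gripper_force': np.float64(0.0), 'width': np.float64(0.088)}
scene [[-0.438, 0.51, -0.74, 1.615], [0.899, 0.256, -0.355, 0.503], [0.008, -0.821, -0.571, 0.943], [0.0, 0.0, 0.0, 1.0]] 0.995635986328125
side [[-0.904, -0.237, 0.357, -0.01], [-0.428, 0.536, -0.728, 1.069], [-0.018, -0.81, -0.585, 0.967], [0.0, 0.0, 0.0, 1.0]] 0.9959818522135416
wrist [[0.355, -0.894, -0.274, 0.286], [-0.935, -0.34, -0.102, -0.533], [-0.002, 0.293, -0.956, 0.385], [0.0, 0.0, 0.0, 1.0]] 0.9959818522135416
```

View pics/scene0.png

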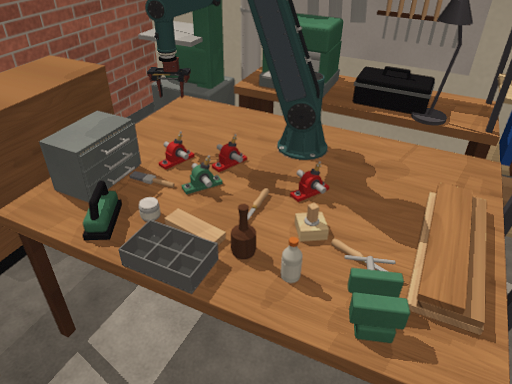

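View pics/side0.png

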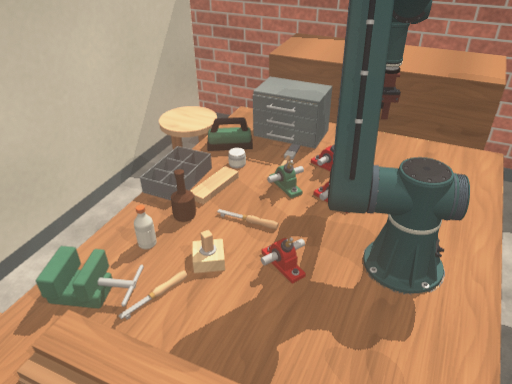

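The scene view shows the coupler in its stand at (312,222) and the green bearing at (202,178). In the side view they are at (208,250) and (288,178).

Look-alikes:
- red bearings at (176,152), (230,155) and (310,184)
- green vise at (377,300)
- green brush at (102,210)

By its shape and colour, the one at (202,178) is the right bearing. Next I'll measure it and check a close crop.

```bash
cat > m.py <<'E'
from h import *
out=[]
for n,bb,sb in [('scene',(172,145,235,200),(290,198,335,245)),('side',(262,150,308,200),(188,225,228,275))]:
    c=pickle.load(open(n+'.pkl','rb')); P=cloud(c); hsv=cv2.cvtColor(c['frame'],cv2.COLOR_RGB2HSV)
    def sel(b):
        m=np.zeros(hsv.shape[:2],bool); m[b[1]:b[3],b[0]:b[2]]=1; return m
    H,S,V=[hsv[...,i] for i in range(3)]
    g=sel(bb)&(H>50)&(H<95)&(S>60)
    up=sel(bb)&(P[...,2]>0.012)
    print(n,'green',g.sum(),P[g].min(0).round(3),P[g].max(0).round(3))
    ft=g&(abs(P[...,2]-0.018)<0.004); 
    if ft.sum()>10: print(' foot rect',cv2.minAreaRect((P[ft][:,:2]*1000).astype(np.float32)))
    st=sel(bb)&(S<60)&(P[...,2]>0.03)&(P[...,2]<0.08); print(' shaft px',st.sum(), P[st].mean(0).round(3)); 
    if st.sum()>5: print(' dir',cv2.fitLine((P[st][:,:2]*1000).astype(np.float32),cv2.DIST_HUBER,0,.01,.01).ravel().round(2))
    hi=up&(P[...,2]>0.095); print(' hi',hi.sum(),P[hi].mean(0).round(4),P[hi].max(0).round(3))
    for z in (0.1,0.11,0.12,0.13,.14):
        k=sel(bb)&(abs(P[...,2]-z)<.005); print('  z',z,k.sum(),P[k].mean(0).round(4) if k.any() else '')
    t=sel(sb)&(abs(P[...,2]-0.045)<0.003); print(' stand top',cv2.minAreaRect((P[t][:,:2]*1000).astype(np.float32)))
    t=sel(sb)&(abs(P[...,2]-0.113)<0.004); print(' handle top',t.sum(),P[t].mean(0).round(4),cv2.minAreaRect((P[t][:,:2]*1000).astype(np.float32)))
    t=sel(sb)&(P[...,2]>0.07); print(' handle',t.sum(),P[t].mean(0).round(4),P[t].max(0).round(4))
    a=[c['frame'][b[1]-8:b[3]+8,b[0]-8:b[2]+8] for b in (bb,sb)]
    out.append(np.hstack([cv2.resize(x,(390,290),interpolation=cv2.INTER_CUBIC) for x in a]))
cv2.imwrite('pics/crop1.png',cv2.cvtColor(np.vstack(out),cv2.COLOR_RGB2BGR))
E
python3 m.py
```

```text
scene green 425 [ 0.427 -0.315  0.002] [1.615 0.503 0.943]
 foot rect ((493.65716552734375, -245.740966796875), (50.6134147644043, 157.85958862304688), 47.8878173828125)
 shaft px 265 [ 0.433 -0.281  0.061]
 dir [   0.56    0.83  466.68 -285.12]
 hi 88 [ 0.7858 -0.0246  0.3455] [1.615 0.503 0.943]
  z 0.1 34 [ 0.4494 -0.2367  0.0995]
  z 0.11 12 [ 0.4668 -0.2332  0.1102]
  z 0.12 10 [ 0.4651 -0.23    0.1204]
  z 0.13 7 [ 0.4616 -0.2292  0.1302]
  z 0.14 0 
 stand top ((552.2155151367188, 226.22659301757812), (99.70276641845703, 95.1545181274414), 31.833295822143555)
 handle top 46 [0.5542 0.2267 0.1117] ((553.0361328125, 227.21267700195312), (30.34891700744629, 27.043861389160156), 50.64971923828125)
 handle 233 [0.6744 0.2461 0.1548] [1.6153 0.5035 0.9434]
side green 43 [-0.01  -0.245  0.013] [0.5   1.069 0.967]
 foot rect ((433.7305603027344, -207.5172119140625), (48.16619873046875, 31.24867057800293), 61.363677978515625)
 shaft px 319 [ 0.478 -0.228  0.059]
 dir [   0.78    0.62  486.65 -216.29]
 hi 69 [ 0.4178 -0.0991  0.1966] [0.486 1.069 0.967]
  z 0.1 28 [ 0.4689 -0.2328  0.0994]
  z 0.11 12 [ 0.4692 -0.2331  0.1083]
  z 0.12 14 [ 0.4614 -0.2282  0.1199]
  z 0.13 8 [ 0.4593 -0.2271  0.1299]
  z 0.14 0 
 stand top ((549.9530029296875, 230.05873107910156), (93.09174346923828, 100.0643539428711), 31.692975997924805)
 handle top 67 [0.5487 0.2328 0.1125] ((549.6404418945312, 231.65151977539062), (30.369140625, 28.396896362304688), 56.02629470825195)
 handle 193 [0.5231 0.2717 0.1338] [0.5693 1.0693 0.9669]
```

View pics/crop1.png

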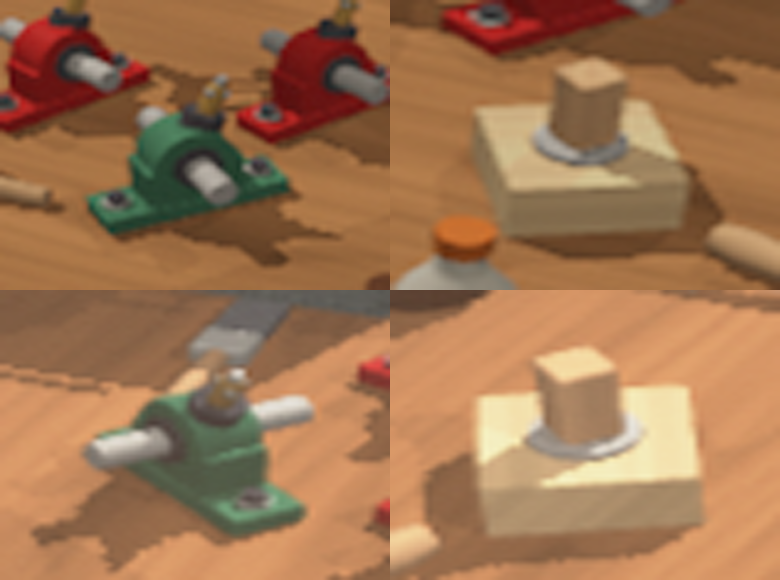

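The crop confirms the green housing, with a brass nipple leaning left in the picture, and a square handle turned relative to the stand. I'll move to a near view over the bearing, turning the tool on the way. The planned grip closes along the bearing's y, so the coupler can be tilted about the pads.

```bash
python3 -c "
import rig;print([k for k in dir(rig) if k[0]!='_'],getattr(rig,'grip_point_offset',None))"
python3 -m crank '{"fingers":[0,0,0,0,0,0,0,0],"travel":[[0.65,0.83,0.3],[0.65,0.83,0.3],[0.65,0.83,0.3],[0.65,0.83,0.3],[0.65,0.83,0.3],[0.65,0.83,0.3],[0.65,0.83,0.3],[0.65,0.83,0.3]],"turn":[0.63,0.63,0.63,0.63,0.63,0.63,0.63,0.63]}'
python3 -m crank '{"fingers":[0,0,0,0,0,0,0,0],"travel":[[0.64,0.82,0.1],[0.64,0.82,0.1],[0.64,0.82,0.1],[0.64,0.82,0.1],[0.64,0.82,0.1],[0.64,0.82,0.1],[0.64,0.82,0.1],[0.64,0.82,0.1]],"turn":[0.63,0.63,0.63,0.63,0.63,0.63,0.63,0.63]}'
python3 - <<'E'
from h import *
o=get_obs(); print(o['t'],np.round(o['eef_pos'],4),np.round(o['orientation'],3),np.round(o['joints'],2))
c=snap('wrist','w1.png')
c=pickle.load(open('scene.pkl','rb'));P=cloud(c)
for n,(u,v) in dict(mallettop=(243,210),glue=(294,243),malletbody=(243,238)).items(): print(n,P[v,u].round(3))
E
```

```text
['PlanningError', 'capture', 'get_obs', 'grip_point_offset', 'hand_in'] 0.0187
t: 0.82
eef_pos: [0.3432, -0.394, 0.2831]
orientation: [2.442, 1.975, -0.0]
ft_force: [-0.1, -0.9, -1.0]
width: 0.0878
gripper_force: 0.0
t: 1.48
eef_pos: [0.4708, -0.2299, 0.3024]
orientation: [-1.211, -2.898, 0.0]
ft_force: [0.1, 0.2, -0.3]
width: 0.0878
gripper_force: 0.0
1.4833 [ 0.4708 -0.2299  0.3024] [-1.211 -2.898  0.   ] [-0.59  0.18  1.56 -0.    1.4  -1.36]
mallettop [0.755 0.068 0.181]
glue [0.786 0.246 0.147]
malletbody [0.774 0.078 0.088]
```

View pics/w1.png

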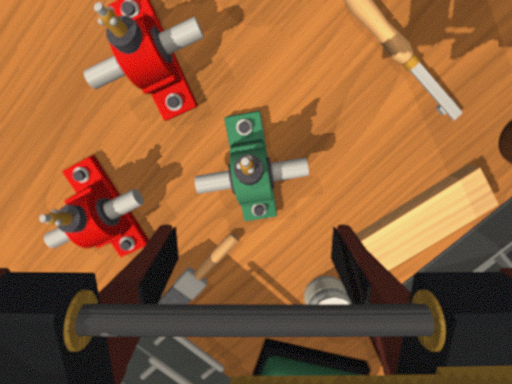

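The wrist view shows the green bearing at (250,165), its nipple tip near (244,158), the shaft from (197,183) to (307,168), and bolts at (244,126) and (260,210). I'll measure these from depth.

```bash
cat > mb.py <<'E'
from h import *
c=pickle.load(open('wrist.pkl','rb'));P=cloud(c);hsv=cv2.cvtColor(c['frame'],cv2.COLOR_RGB2HSV)
H,S,V=[hsv[...,i] for i in range(3)]
box=np.zeros(H.shape,bool); box[100:230,190:315]=1
g=box&(H>45)&(H<95)&(S>80)
ft=g&(abs(P[...,2]-.018)<.005)
r=cv2.minAreaRect((P[ft][:,:2]*1000).astype(np.float32)); print('foot',ft.sum(),r)
sh=box&(P[...,2]>.055)&(P[...,2]<.075)&(S<60)
l=cv2.fitLine((P[sh][:,:2]*1000).astype(np.float32),cv2.DIST_HUBER,0,.01,.01).ravel(); print('shaft',sh.sum(),l.round(2),np.degrees(np.arctan2(l[1],l[0])),P[sh].max(0),P[sh].min(0))
ends=(P[sh][:,:2]*1000-l[2:])@l[:2]; print('shaft mid',l[2:]+l[:2]*(ends.min()+ends.max())/2, np.ptp(ends))
for z in (.10,.11,.12,.13):
    k=box&(abs(P[...,2]-z)<.005); print(z,k.sum(),P[k].mean(0).round(4),np.argwhere(k).mean(0)[::-1].round(1))
E
python3 mb.py
```

```text
foot 1040 ((481.7080078125, -249.0688018798828), (49.89778137207031, 157.38531494140625), 54.401058197021484)
shaft 1269 [   0.58    0.82  481.15 -245.94] 54.715805 [ 0.53226652 -0.18364776  0.07499641] [ 0.43099271 -0.31500939  0.05516414]
shaft mid [ 479.77321604 -247.88434618] 148.82350372755963
0.1 376 [ 0.4708 -0.2397  0.1006] [249.8 172.1]
0.11 60 [ 0.4749 -0.2436  0.1066] [249.9 177.9]
0.12 113 [ 0.4592 -0.2324  0.1214] [246.7 164.8]
0.13 98 [ 0.4568 -0.2307  0.1299] [246.1 163.9]
```

```bash
cat >> mb.py <<'E'
print('---')
k=box&(P[...,2]>.126)&(P[...,2]<.15); q=P[k]; px=np.argwhere(k)[:,::-1]
for z0 in np.arange(.126,.142,.002):
    m=(q[:,2]>=z0)&(q[:,2]<z0+.002)
    if m.any(): print(z0.round(3),m.sum(),q[m].mean(0).round(4),px[m].mean(0).round(1))
T=np.linalg.inv(c['camera_from_world']); print('cam',T[:3,3])
C=np.array([.4805,-.2484,.055]); L=np.array([-.814*np.sin(.4363),.581*np.sin(.4363),np.cos(.4363)])
for s in (0,48,77,86):
    pt=C+L*s/1000; print(s,pt.round(4),cv2.projectPoints(pt[None],cv2.Rodrigues(c['camera_from_world'][:3,:3])[0],c['camera_from_world'][:3,3],c['mtx'],np.array(c['D'],float))[0].ravel().round(1))
f=c['frame'][125:205,205:295]; cv2.imwrite('pics/nip.png',cv2.cvtColor(cv2.resize(f,None,fx=6,fy=6,interpolation=cv2.INTER_CUBIC),cv2.COLOR_RGB2BGR))
E
python3 mb.py | sed -n '/---/,$p'
```

```text
---
0.126 19 [ 0.4592 -0.2333  0.1269] [246.  166.5]
0.128 8 [ 0.4591 -0.2322  0.1287] [246.6 166.1]
0.13 6 [ 0.4538 -0.2302  0.1316] [244.3 162. ]
0.132 27 [ 0.4532 -0.2278  0.1331] [245.5 160.4]
0.134 24 [ 0.4544 -0.2299  0.1348] [244.8 162.8]
0.136 1 [ 0.4553 -0.2305  0.1361] [245. 164.]
cam [ 0.41244336 -0.17319072  0.46521539]
0 [ 0.4805 -0.2484  0.055 ] [250.9 173.5]
48 [ 0.464  -0.2366  0.0985] [247.6 166. ]
77 [ 0.454  -0.2295  0.1248] [245.1 160.4]
86 [ 0.4509 -0.2273  0.1329] [244.3 158.5]
```

View pics/nip.png

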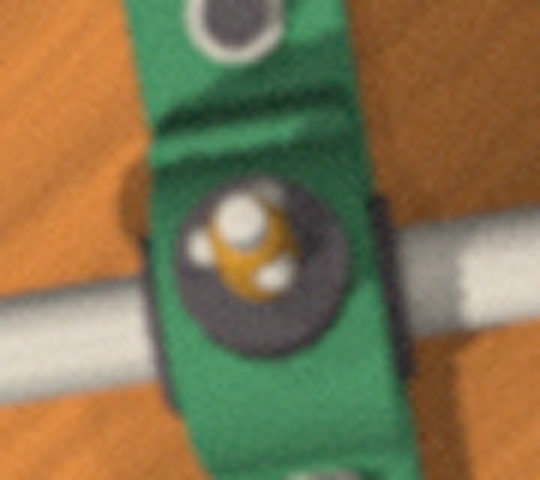

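```bash
python3 -m crank '{"fingers":[0,0,0,0,0,0,0,0],"travel":[[0.2,1,-0.05],[0.2,1,-0.05],[0.2,1,-0.05],[0.2,1,-0.05],[0.2,1,-0.05],[0.2,1,-0.05],[0.2,1,-0.05],[0.2,1,-0.05]],"turn":[0.1,0.1,0.1,0.1,0.1,0.1,0.1,0.1]}'
python3 -m crank '{"fingers":[0,0,0,0,0,0,0,0],"travel":[[0.2,1,-0.2],[0.2,1,-0.2],[0.2,1,-0.2],[0.2,1,-0.2],[0.2,1,-0.2],[0.2,1,-0.2],[0.2,1,-0.2],[0.2,1,-0.2]],"turn":[0,0,0,0,0,0,0,0]}'
python3 -m crank '{"fingers":[0,0,0,0],"travel":[[0.0,0.3,0],[0,0.3,0],[0,0.3,0],[0,0.3,0]],"turn":[0,0,0,0]}'
python3 - <<'E'
from h import *
c=snap('wrist','w2.png');P=cloud(c);o=get_obs();print(o['eef_pos'],o['joints'].round(2))
D=np.hypot(P[...,0]-.551,P[...,1]-.2295)
for n,z,t,r in (('handle',.113,.004,.03),('stand',.045,.004,.075)):
    k=(abs(P[...,2]-z)<t)&(D<r); print(n,k.sum(),cv2.minAreaRect((P[k][:,:2]*1000).astype(np.float32)),P[k].mean(0).round(4))
k=(abs(P[...,2]-.051)<.003)&(D<.03); print('collar',k.sum(),P[k].mean(0),cv2.minEnclosingCircle((P[k][:,:2]*1000).astype(np.float32)))
E
```

```text
t: 2.2
eef_pos: [0.5102, -0.0316, 0.2925]
orientation: [-0.994, -2.98, 0.001]
ft_force: [-0.4, 0.7, 0.3]
width: 0.0878
gripper_force: 0.0
t: 2.87
eef_pos: [0.5506, 0.167, 0.2525]
orientation: [-0.996, -2.979, 0.002]
ft_force: [-0.2, -0.1, -0.5]
width: 0.0877
gripper_force: 0.0
t: 3.2
eef_pos: [0.5508, 0.2271, 0.253]
orientation: [0.995, 2.979, -0.001]
ft_force: [0.0, -0.4, -0.1]
width: 0.088
gripper_force: 0.0
[0.55065322 0.22664294 0.25294254] [ 0.28  0.33  1.48 -0.    1.33 -0.65]
handle 843 ((548.4606323242188, 229.74923706054688), (29.237884521484375, 30.044633865356445), 53.88481903076172) [0.5478 0.2305 0.1131]
stand 4494 ((548.8450927734375, 229.9217529296875), (95.32813262939453, 95.5443344116211), 31.703584671020508) [0.5454 0.2325 0.0457]
collar 575 [0.54110655 0.23559827 0.05163198] ((548.4594116210938, 230.24237060546875), 25.856225967407227)
```

View pics/w2.png

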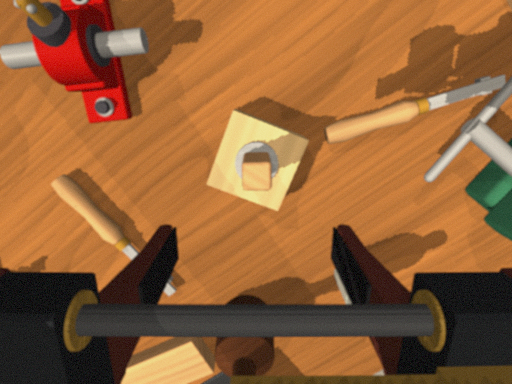

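The wrist crop puts the nipple tip at about (245,162) and the shoulder centre at about (249,169). This shifts my estimate about 2.5 mm: the tip is at (0.4535,-0.229,0.133), leaning towards 144.5°. In the latest view the handle is at (257,175), with centre (0.5485,0.2298) and sides at 53.9°; the tool closes at 53.1°. The given sizes agree, so I'll grasp it.

```bash
python3 -m crank '{"fingers":[0,0,0,0,0,0,0,0],"travel":[[-0.01,0.015,-0.2],[-0.01,0.015,-0.4],[-0.01,0.015,-0.6],[-0.01,0.015,-0.8],[-0.01,0.015,-0.945],[-0.01,0.015,-0.945],[-0.01,0.015,-0.945],[-0.01,0.015,-0.945]],"turn":[0.01,0.01,0.01,0.01,0.01,0.01,0.01,0.01]}' 30
python3 -m crank '{"fingers":[1,1,1,1,1,1,1,1],"travel":[[0,0,0],[0,0,0],[0,0,0],[0,0,0],[0,0,0],[0,0,0],[0,0,0],[0,0,0]],"turn":[0,0,0,0,0,0,0,0]}' 30
```

```text
t: 3.92
eef_pos: [0.5499, 0.2311, 0.0654]
orientation: [0.971, 2.986, 0.002]
ft_force: [-0.3, -0.1, 0.5]
width: 0.0879
gripper_force: 0.0
t: 4.58
eef_pos: [0.5482, 0.2319, 0.0636]
orientation: [-0.97, -2.988, 0.0]
ft_force: [0.0, -0.2, -0.4]
width: 0.0381
gripper_force: 0.0
```

Fingers are still closing, so I'll hold and then lift 30 mm.

```bash
python3 -m crank '{"fingers":[1,1,1,1,1,1],"travel":[[0,0,0],[0,0,0],[0,0,0],[0,0,0.075],[0,0,0.15],[0,0,0.15]],"turn":[0,0,0,0,0,0]}' 30
python3 -m crank '{"fingers":[1,1,1,1,1,1,1,1],"travel":[[0,0,0],[-0.025,0.019,0],[-0.05,0.038,0],[-0.075,0.056,0],[-0.1,0.075,0],[-0.12,0.09,0],[-0.133,0.1,0],[-0.133,0.1,0]],"turn":[0,0,0,0,0,0,0,0]}' 10
python3 - <<'E'
from h import *
c=snap('side','s1.png'); f=c['frame'][170:290,140:260]; cv2.imwrite('pics/s1c.png',cv2.cvtColor(cv2.resize(f,None,fx=4,fy=4),cv2.COLOR_RGB2BGR))
E
```

```text
t: 5.08
eef_pos: [0.5497, 0.2323, 0.0955]
orientation: [0.969, 2.986, 0.003]
ft_force: [0.1, -0.2, -2.1]
width: 0.0301
gripper_force: 29.9
t: 5.75
eef_pos: [0.5204, 0.2523, 0.0932]
orientation: [-0.969, -2.987, 0.001]
ft_force: [0.7, -0.3, -3.6]
width: 0.0298
gripper_force: 10.0
```

View pics/s1c.png

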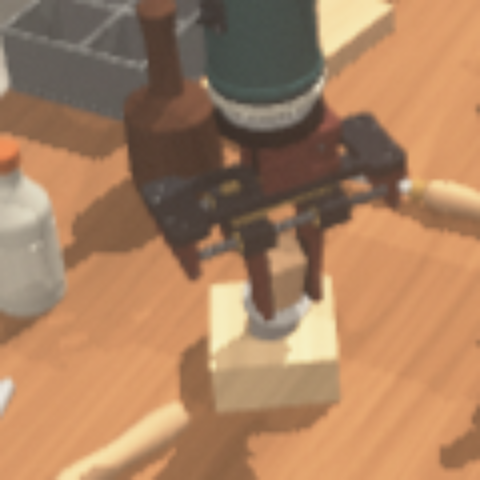

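The view is down on the gripper over the stand, with the collar at about (275,312) in the crop. The tilt can't be judged from here, so I'll grip hard, lift clear and measure it.

```bash
python3 -m crank '{"fingers":[1,1,1,1,1,1,1,1],"travel":[[0,0,0],[0,0,0],[0,0,0.1],[0,0,0.25],[0,0,0.45],[0,0,0.6],[0,0,0.7],[0,0,0.7]],"turn":[0,0,0,0,0,0,0,0]}' 60
cat > ax.py <<'E'
from h import *
# axis of the coupler socket/collar below the fingers in the tool frame, from the steel-coloured points of two views
from scipy.spatial.transform import Rotation as R
o=get_obs(); Rt=R.from_rotvec(o['orientation']).as_matrix(); ims=[]
for n in ('scene','side'):
    c=snap(n); P=cloud(c); Q=(P-o['eef_pos'])@Rt   # tool coords
    hsv=cv2.cvtColor(c['frame'],cv2.COLOR_RGB2HSV)
    k=(Q[...,2]>.002)&(Q[...,2]<.085)&(np.hypot(Q[...,0],Q[...,1])<.06)&(P[...,2]>.055)
    q=Q[k]*1000; print(n,k.sum(),q.mean(0).round(1))
    for z in range(2,84,8):
        m=(q[:,2]>=z)&(q[:,2]<z+8)
        if m.sum()>3: print('  z',z,m.sum(),'x',q[m,0].min().round(1),q[m,0].max().round(1),'y',q[m,1].min().round(1),q[m,1].max().round(1))
    rc,_=cv2.projectPoints(o['eef_pos'][None],cv2.Rodrigues(c['camera_from_world'][:3,:3])[0],c['camera_from_world'][:3,3],c['mtx'],np.array(c['D'],float)); u,v=rc.ravel().astype(int)
    f=c['frame'][max(v-50,0):v+50,max(u-45,0):u+45]; ims.append(cv2.resize(f,(390,433),interpolation=cv2.INTER_CUBIC))
import sys
cv2.imwrite('pics/'+sys.argv[1],cv2.cvtColor(np.hstack(ims),cv2.COLOR_RGB2BGR))
E
python3 ax.py ax1.png
```

```text
t: 6.47
eef_pos: [0.5245, 0.253, 0.2386]
orientation: [0.968, 2.982, 0.009]
ft_force: [0.5, 0.2, -3.4]
width: 0.0295
gripper_force: 60.0
scene 202 [-39.6   7.2  24.3]
  z 2 54 x -50.1 -12.0 y -22.9 28.7
  z 10 32 x -48.8 -5.9 y -13.8 24.9
  z 18 26 x -48.6 -26.5 y -11.4 17.7
  z 26 27 x -53.5 -21.1 y -11.6 15.5
  z 34 28 x -53.8 -26.9 y -12.8 16.2
  z 42 22 x -57.4 -30.5 y -9.0 17.5
  z 50 12 x -55.8 -31.8 y -13.2 15.6
side 180 [-12.5   4.5  27.5]
  z 2 26 x -39.0 10.5 y -20.3 23.7
  z 10 50 x -32.1 6.3 y -23.1 25.4
  z 18 34 x -11.0 3.8 y -20.8 17.9
  z 34 18 x -26.4 -11.9 y -10.9 18.3
  z 42 22 x -30.2 -12.5 y -11.5 19.1
  z 50 16 x -31.0 -14.6 y -12.9 17.2
  z 58 11 x -34.3 -16.6 y -13.4 16.3
```

View pics/ax1.png

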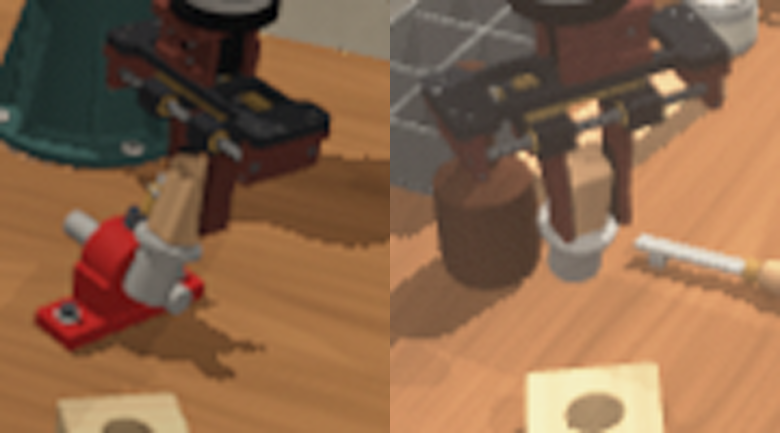

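The scene view shows the coupler tilted in the gripper: handle at about (180,195) and socket at about (155,275) in the crop. I'll fit the 36 mm socket cylinder to the depth points for the angle.

```bash
cat > cyl.py <<'E'
from h import *
from scipy.optimize import least_squares
from scipy.spatial.transform import Rotation as R
o=get_obs(); Rt=R.from_rotvec(o['orientation']).as_matrix(); qs=[]
for n in ('scene','side'):
    c=pickle.load(open(n+'.pkl','rb')); Q=(cloud(c)-o['eef_pos'])@Rt*1000
    th=.42; a=np.array([-np.sin(th),0,np.cos(th)]); d=Q-np.array([0,0,-18.7]); s=d@a; r=np.linalg.norm(d-s[...,None]*a,axis=-1)
    k=(s>42)&(s<76)&(r<24); qs.append(Q[k]); print(n,k.sum())
def res(p,q):
    a=np.array([p[2],p[3],1]);a/=np.linalg.norm(a); d=q-np.array([p[0],p[1],-18.7]); return np.linalg.norm(d-np.outer(d@a,a),axis=1)-18
for nm,q in (('scene',qs[0]),('side',qs[1]),('both',np.vstack(qs))):
    f=least_squares(res,[0,0,-.45,0],args=(q,),loss='soft_l1',f_scale=1.)
    print(nm,f.x.round(3),'tilt x,y deg',np.degrees(np.arctan(f.x[2:])).round(1),'rms',np.sqrt((f.fun**2).mean()).round(2))
E
python3 cyl.py; python3 -c "
from h import *
o=get_obs();print(o['eef_pos'],o['t'])"
```

```text
scene 24
side 62
scene [-5.155  3.624 -0.547 -0.093] tilt x,y deg [-28.7  -5.3] rms 1.41
side [-16.701   3.971  -0.31   -0.029] tilt x,y deg [-17.2  -1.6] rms 1.27
both [-1.3825e+01  1.4610e+00 -3.5100e-01 -1.3000e-02] tilt x,y deg [-19.4  -0.8] rms 1.89
[0.5216774  0.25190844 0.23352933] 6.5667
```

```bash
python3 -m crank '{"fingers":[1,1,1],"travel":[[0,0,0],[0,0,0],[0,0,0]],"turn":[0,0,0]}' 60
python3 ax.py ax2.png >/dev/null; sed -i "s/    print(nm/    g=least_squares(lambda p,q:np.r_[res(p,q),(p[0]+1)*3,p[1]*3],[0,0,-.45,0],args=(q,),loss='soft_l1'); print(' prior',g.x.round(3),np.degrees(np.arctan(g.x[2:])).round(1))\n    print(nm/" cyl.py; python3 cyl.py; python3 - <<'E'
from h import *
c=pickle.load(open('scene.pkl','rb'))
f=c['frame'][180:280,270:360]
cv2.imwrite('pics/sc.png',cv2.cvtColor(cv2.resize(f,None,fx=6,fy=6,interpolation=cv2.INTER_CUBIC),cv2.COLOR_RGB2BGR)); print(get_obs()['eef_pos'])
E
```

```text
t: 6.82
eef_pos: [0.5206, 0.2515, 0.2315]
orientation: [-0.969, -2.985, 0.004]
ft_force: [-0.2, 0.1, -3.3]
width: 0.0296
gripper_force: 60.0
scene 56
side 57
 prior [-1.149  0.012 -0.548 -0.049] [-28.7  -2.8]
scene [-15.487  -3.833  -0.3     0.016] tilt x,y deg [-16.7   0.9] rms 1.48
 prior [-1.27e+00 -7.10e-02 -5.45e-01  1.00e-03] [-28.6   0.1]
side [-1.3417e+01  5.5500e-01 -3.3300e-01 -1.0000e-02] tilt x,y deg [-18.4  -0.6] rms 1.13
 prior [-1.644 -0.101 -0.525 -0.026] [-27.7  -1.5]
both [-12.656  -4.41   -0.336   0.048] tilt x,y deg [-18.6   2.8] rms 1.6
[0.52105652 0.25161699 0.23220389]
```

```bash
cat > top.py <<'E'
from h import *
from scipy.spatial.transform import Rotation as R
o=get_obs(); Rt=R.from_rotvec(o['orientation']).as_matrix()
for n in ('wrist','scene','side'):
    c=snap(n); Q=(cloud(c)-o['eef_pos'])@Rt*1000; hsv=cv2.cvtColor(c['frame'],cv2.COLOR_RGB2HSV)
    wood=(hsv[...,0]<22)&(hsv[...,1]>60)&(hsv[...,2]>90)
    k=(abs(Q[...,0])<45)&(abs(Q[...,1])<14)&(Q[...,2]>-60)&(Q[...,2]<14)&wood
    q=Q[k]; print(n,k.sum())
    if k.sum()<15: continue
    # RANSAC planes
    rng=np.random.default_rng(0); rem=q.copy()
    for _ in range(2):
        best=None
        for i in range(400):
            t=rem[rng.choice(len(rem),3,False)]; nn=np.cross(t[1]-t[0],t[2]-t[0]); l=np.linalg.norm(nn)
            if l<20: continue
            nn/=l; m=abs((rem-t[0])@nn)<1.2
            if best is None or m.sum()>best.sum(): best=m
        p=rem[best]; cc=p.mean(0); nn=np.linalg.svd(p-cc)[2][2]; nn*=np.sign(nn[0]) or 1
        print('  plane',len(p),'c',cc.round(1),'n',nn.round(3),'xz-angle',np.degrees(np.arctan2(nn[2],nn[0])).round(1),'ext',p.min(0).round(0),p.max(0).round(0)); rem=rem[~best]
        if len(rem)<15: break
E
python3 top.py
```

```text
wrist 3606
  plane 2311 c [  5.2  -0.8 -47.7] n [ 0.373  0.01  -0.928] xz-angle -68.1 ext [ -3. -14. -52.] [ 13.  13. -43.]
  plane 1018 c [  6.5  -0.9 -23.9] n [0.948 0.006 0.317] xz-angle 18.5 ext [ -5. -14. -46.] [13. 13. 10.]
scene 169
  plane 54 c [-28.4   0.6 -25.1] n [ 0.962 -0.087  0.257] xz-angle 15.0 ext [-37. -13. -53.] [-20.  13.   1.]
  plane 38 c [-23.   10.2 -19.1] n [ 0.272 -0.958  0.089] xz-angle 18.1 ext [-38.   7. -53.] [-12.  14.   6.]
side 176
  plane 72 c [  2.9  -0.3 -18.1] n [ 0.939 -0.059  0.338] xz-angle 19.8 ext [ -9. -13. -47.] [15. 14. 13.]
  plane 36 c [ -1.3   0.2 -48.1] n [ 0.367 -0.042 -0.929] xz-angle -68.4 ext [-14. -13. -53.] [ 11.  13. -43.]
```

The handle planes give a tilt of about 20–21° towards tool +x, with the axis about 11 mm off the pads' centre along tool x. That puts the mouth at tool (-38,0,+53) mm. The socket's cylinder fit agrees. It is within the cone's catch and the nipple can finish the alignment, so I'll carry it to the bearing.

```bash
python3 -m crank '{"fingers":[1,1,1,1,1,1,1,1],"travel":[[-0.03,-0.1,0.05],[-0.07,-0.25,0.05],[-0.11,-0.43,0.05],[-0.15,-0.61,0.05],[-0.19,-0.78,0.05],[-0.22,-0.91,0.05],[-0.24,-1,0.05],[-0.24,-1,0.05]],"turn":[0,0,0,0,0,0,0,0]}' 60
python3 -m crank '{"fingers":[1,1,1,1,1,1,1,1],"travel":[[-0.03,-0.1,0],[-0.07,-0.25,0],[-0.11,-0.43,0],[-0.15,-0.61,0],[-0.19,-0.78,0],[-0.22,-0.91,0],[-0.24,-1,0],[-0.24,-1,0]],"turn":[0,0,0,0,0,0,0,0]}' 60
python3 -m crank '{"fingers":[1,1,1,1,1,1],"travel":[[-0.01,-0.12,0],[-0.03,-0.28,0],[-0.03,-0.28,0],[-0.03,-0.28,0],[-0.03,-0.28,0],[-0.03,-0.28,0]],"turn":[0,0,0,0,0,0]}' 60
python3 top.py; python3 cyl.py; python3 - <<'E'
from h import *
ims=[]
o=get_obs(); print(o['eef_pos'],o['t'],np.degrees(np.arctan2(o['orientation'][1],o['orientation'][0])*2)%360)
p=np.array([.4535,-.229,.133])
for n in ('scene','side'):
    c=pickle.load(open(n+'.pkl','rb'))
    u,v=cv2.projectPoints(p[None],cv2.Rodrigues(c['camera_from_world'][:3,:3])[0],c['camera_from_world'][:3,3],c['mtx'],np.array(c['D'],float))[0].ravel().astype(int); print(n,u,v)
    f=c['frame'][v-65:v+35,u-45:u+45]; ims.append(cv2.resize(f,(390,433),interpolation=cv2.INTER_CUBIC))
cv2.imwrite('pics/ap.png',cv2.cvtColor(np.hstack(ims),cv2.COLOR_RGB2BGR))
E
```

```text
t: 7.73
eef_pos: [0.4728, 0.0488, 0.2437]
orientation: [0.974, 2.987, -0.003]
ft_force: [-0.2, 0.9, -3.7]
width: 0.0295
gripper_force: 60.0
t: 8.4
eef_pos: [0.4259, -0.1511, 0.2439]
orientation: [0.974, 2.986, -0.003]
ft_force: [-0.2, 0.2, -2.3]
width: 0.0297
gripper_force: 60.0
t: 8.9
eef_pos: [0.4199, -0.2027, 0.2435]
orientation: [-0.969, -2.988, -0.001]
ft_force: [-0.6, 0.8, -2.6]
width: 0.0298
gripper_force: 60.0
wrist 3613
  plane 2314 c [  5.2  -0.8 -47.8] n [ 0.362  0.01  -0.932] xz-angle -68.8 ext [ -3. -14. -52.] [ 13.  13. -43.]
  plane 1050 c [  6.5  -0.9 -24. ] n [0.949 0.007 0.316] xz-angle 18.4 ext [ -5. -14. -47.] [13. 13. 10.]
scene 78
  plane 29 c [-25.4   1.4 -25.2] n [ 0.956 -0.133  0.26 ] xz-angle 15.2 ext [-35. -12. -53.] [-18.  14.   5.]
  plane 15 c [-30.3   2.  -16.6] n [ 0.952 -0.096  0.291] xz-angle 17.0 ext [-36.  -9. -43.] [-21.  12.  -0.]
side 95
  plane 35 c [  2.2  -0.6 -20.6] n [0.946 0.01  0.324] xz-angle 18.9 ext [ -9. -13. -47.] [12. 13. 11.]
  plane 17 c [ -0.1  -3.1 -48.1] n [ 0.362 -0.028 -0.932] xz-angle -68.8 ext [-14. -10. -54.] [  8.   8. -44.]
scene 48
side 54
 prior [-1.064 -0.046 -0.534 -0.014] [-28.1  -0.8]
scene [-11.439  -3.996  -0.346   0.062] tilt x,y deg [-19.1   3.5] rms 2.02
 prior [-1.052  0.069 -0.551 -0.004] [-28.9  -0.2]
side [-9.57   4.724 -0.391 -0.084] tilt x,y deg [-21.3  -4.8] rms 2.32
 prior [-1.142 -0.003 -0.538 -0.009] [-28.3  -0.5]
both [-9.758e+00 -6.400e-02 -3.790e-01 -5.000e-03] tilt x,y deg [-20.8  -0.3] rms 2.24
[ 0.41987994 -0.20307574  0.24362796] 9.05 144.10537346635826
scene 209 155
side 292 160
```

View pics/ap.png

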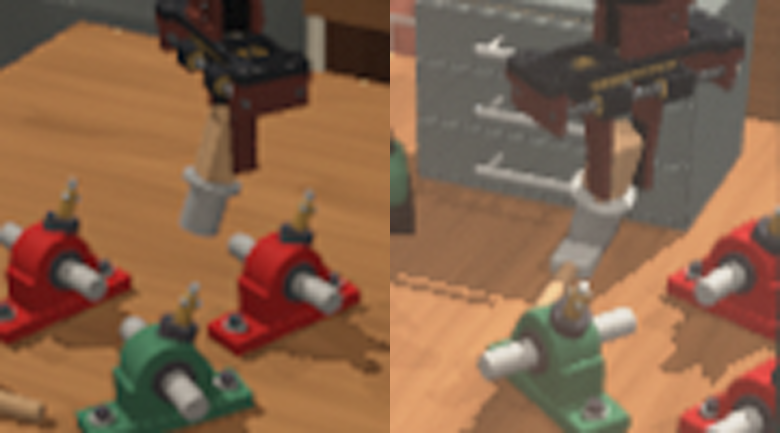

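The picture shows the coupler tilted above the green nipple: tip at (190,290) and mouth at (200,225) in the scene crop. In both views it lines up along the nipple's axis. I'll descend and enter along that axis.

```bash
python3 -m crank '{"fingers":[1,1,1,1,1,1,1],"travel":[[-0.004,-0.005,-0.08],[-0.004,-0.005,-0.16],[-0.004,-0.005,-0.22],[-0.004,-0.005,-0.243],[-0.004,-0.005,-0.243],[-0.004,-0.005,-0.243],[-0.004,-0.005,-0.243]],"turn":[0,0,0,0,0,0,0]}' 60
python3 -m crank '{"fingers":[1,1,1,1,1,1,1],"travel":[[0.009,-0.006,-0.023],[0.017,-0.012,-0.045],[0.026,-0.018,-0.068],[0.034,-0.025,-0.09],[0.043,-0.031,-0.113],[0.043,-0.031,-0.113],[0.043,-0.031,-0.113]],"turn":[0,0,0,0,0,0,0]}' 60
python3 - <<'E'
from h import *
for n in ('wrist','scene','side'): snap(n)
o=get_obs();print(o['eef_pos'],o['ft_force'],o['torque'],o['t'])
E
python3 cyl.py;python3 top.py
```

```text
t: 9.63
eef_pos: [0.4196, -0.2053, 0.1958]
orientation: [0.969, 2.987, -0.001]
ft_force: [0.3, -0.7, -3.1]
width: 0.0296
gripper_force: 60.0
t: 10.22
eef_pos: [0.428, -0.2115, 0.1722]
orientation: [0.97, 2.988, 0.0]
ft_force: [1.6, 0.1, -3.4]
width: 0.0297
gripper_force: 60.0
[ 0.4277499  -0.21143313  0.17258576] [ 0.93048889 -0.17620001 -2.60143102] [-0.01317557 -0.28078775  0.00285059] 10.3667
scene 50
side 49
 prior [-1.055  0.102 -0.53  -0.035] [-27.9  -2. ]
scene [-3.177  5.11  -0.492 -0.126] tilt x,y deg [-26.2  -7.2] rms 2.05
 prior [-1.088  0.036 -0.567  0.002] [-29.6   0.1]
side [-14.093   1.971  -0.342  -0.028] tilt x,y deg [-18.9  -1.6] rms 2.12
 prior [-1.097  0.139 -0.543 -0.022] [-28.5  -1.2]
both [-5.515  3.245 -0.466 -0.077] tilt x,y deg [-25.   -4.4] rms 2.35
wrist 3615
  plane 2309 c [  5.1  -0.9 -47.7] n [ 0.36   0.011 -0.933] xz-angle -68.9 ext [ -3. -14. -51.] [ 13.  13. -43.]
  plane 1043 c [  6.5  -0.9 -24. ] n [0.948 0.007 0.317] xz-angle 18.5 ext [ -5. -14. -47.] [13. 13. 10.]
scene 81
  plane 29 c [-26.4   1.  -21.5] n [ 0.888 -0.271  0.37 ] xz-angle 22.6 ext [-37. -13. -49.] [-13.  13.   1.]
  plane 16 c [-24.1   4.4 -32.9] n [ 0.893 -0.274  0.357] xz-angle 21.8 ext [-36.  -4. -53.] [-15.  14.  -4.]
side 91
  plane 35 c [  3.3  -0.5 -20.3] n [ 0.962 -0.062  0.266] xz-angle 15.4 ext [ -4. -13. -44.] [11. 13.  8.]
  plane 18 c [  0.5  -0.6 -48.7] n [ 0.3    0.038 -0.953] xz-angle -72.6 ext [-14. -12. -53.] [ 14.  13. -45.]
```

```bash
python3 -m crank '{"fingers":[1,1,1,1,1,1],"travel":[[0.003,-0.002,-0.01],[0.007,-0.005,-0.018],[-0.004,0.003,-0.024],[-0.015,0.011,-0.033],[-0.015,0.011,-0.033],[-0.015,0.011,-0.033]],"turn":[0,0,0,0,0,0]}' 25
python3 top.py | sed -n 1,3p; python3 -c "
from h import *
o=get_obs();print(o['eef_pos'],o['ft_force'],o['torque'])"
```

```text
t: 11.02
eef_pos: [0.4257, -0.2097, 0.1664]
orientation: [0.969, 2.985, -0.001]
ft_force: [4.6, -1.9, 1.4]
width: 0.0298
gripper_force: 25.0
wrist 3375
  plane 2274 c [  5.   -0.6 -47.6] n [ 0.407  0.017 -0.913] xz-angle -66.0 ext [ -3. -14. -52.] [ 13.  13. -43.]
  plane 820 c [  6.1  -1.2 -25.5] n [0.935 0.001 0.355] xz-angle 20.8 ext [ -8. -14. -45.] [13. 12. 10.]
[ 0.42568649 -0.20975316  0.16636951] [ 4.60092796 -1.24088478  1.43346212] [-0.35585231 -1.38569925 -0.0112115 ]
```

Contact is made and the tilt has grown 2.5°. I'll push along the axis now.

```bash
python3 -m crank '{"fingers":[1,1,1,1,1,1,1],"travel":[[0,0,0],[0,0,0],[0.004,-0.003,-0.015],[0.008,-0.005,-0.03],[0.012,-0.008,-0.045],[0.015,-0.01,-0.057],[0.015,-0.01,-0.057]],"turn":[0,0,0,0,0,0,0]}' 60
python3 top.py | sed -n 1,3p; python3 -c "
from h import *
o=get_obs();print(o['eef_pos'],o['ft_force'],o['torque'])"
```

```text
t: 11.75
eef_pos: [0.4298, -0.2117, 0.1553]
orientation: [0.969, 2.984, 0.0]
ft_force: [7.3, 0.8, 3.0]
width: 0.0297
gripper_force: 60.0
wrist 3373
  plane 2319 c [  5.   -0.9 -47.6] n [ 0.392  0.01  -0.92 ] xz-angle -66.9 ext [ -3. -14. -52.] [ 13.  13. -43.]
  plane 813 c [  6.2  -1.1 -25.9] n [0.935 0.003 0.355] xz-angle 20.8 ext [ -7. -14. -46.] [13. 13.  9.]
[ 0.42983837 -0.21166178  0.15527375] [7.25175275 0.20913149 3.27612222] [ 0.01867967 -1.97842812  0.2102662 ]
```

```bash
python3 -m crank '{"fingers":[1,1,1,1,1,1],"travel":[[0.006,0.001,-0.01],[0.01,0,-0.02],[0.014,-0.002,-0.03],[0.018,-0.004,-0.036],[0.018,-0.004,-0.036],[0.018,-0.004,-0.036]],"turn":[0,0,0,0,0,0]}' 60
python3 top.py | sed -n 1,3p; python3 -c "
from h import *
o=get_obs();print(o['eef_pos'],o['ft_force'],o['torque'])"
```

```text
t: 12.4
eef_pos: [0.4308, -0.2119, 0.1502]
orientation: [0.969, 2.988, -0.001]
ft_force: [-6.7, 5.4, 34.2]
width: 0.0298
gripper_force: 60.0
wrist 3313
  plane 2291 c [  5.1  -0.9 -48. ] n [ 0.399  0.001 -0.917] xz-angle -66.5 ext [ -3. -14. -52.] [ 13.  13. -44.]
  plane 773 c [  6.3  -0.9 -26.8] n [0.93  0.007 0.368] xz-angle 21.6 ext [ -8. -14. -44.] [13. 12.  7.]
[ 0.4308008  -0.21184729  0.15016035] [-7.0176088   5.65731461 33.37941932] [0.2938999  0.12701989 0.03234789]
```

```bash
python3 cyl.py | tail -2; python3 - <<'E'
from h import *
ims=[]
for n in ('scene','side'):
    c=snap(n); P=np.array([.465,-.237,.11])
    u,v=cv2.projectPoints(P[None],cv2.Rodrigues(c['camera_from_world'][:3,:3])[0],c['camera_from_world'][:3,3],c['mtx'],np.array(c['D'],float))[0].ravel().astype(int)
    f=c['frame'][v-35:v+25,u-27:u+27]; ims.append(cv2.resize(f,(390,433),interpolation=cv2.INTER_CUBIC))
cv2.imwrite('pics/fin.png',cv2.cvtColor(np.hstack(ims),cv2.COLOR_RGB2BGR)); o=get_obs(); print(o['eef_pos'],o['ft_force'],o['t'])
E
```

```text
prior [-1.131  0.024 -0.653 -0.034] [-33.2  -2. ]
both [-8.055  1.855 -0.518 -0.07 ] tilt x,y deg [-27.4  -4. ] rms 1.96
[ 0.43079951 -0.21186103  0.15016202] [-6.49404705  4.95278327 33.99853615] 12.65
```

View pics/fin.png

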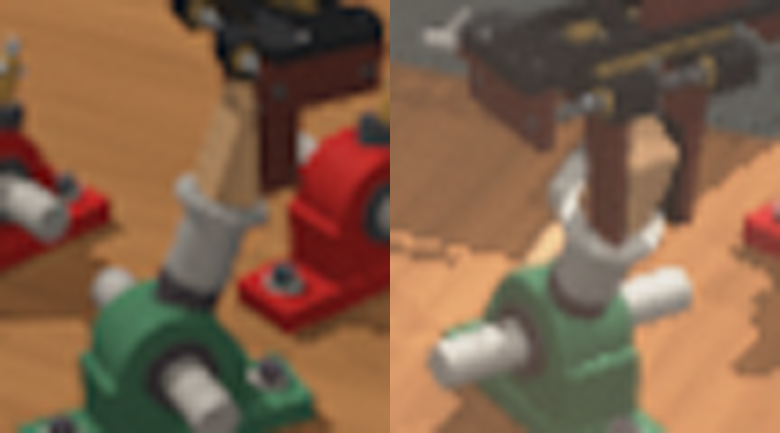

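Both crops show the socket's mouth on the dark shoulder, at (190,290) in the scene crop and (585,300) in the side crop, with no brass visible. I'll confirm with the collar's height along the nipple axis, which should be 42–48 mm.

```bash
python3 - <<'E'
from h import *
a=np.radians(144.5); t=np.radians(25); n=np.array([np.cos(a)*np.sin(t),np.sin(a)*np.sin(t),np.cos(t)]); S=np.array([.4665,-.2384,.0985])
for c in ('scene','side'):
    f=pickle.load(open(c+'.pkl','rb')); P=cloud(f); d=P-S; s=d@n; r=np.linalg.norm(d-s[...,None]*n,axis=-1); V=f['frame'].mean(-1)
    k=(r>.0215)&(r<.029)&(s>.03)&(s<.06)&(V>110); print(c,'collar axial mm',k.sum(),np.percentile(s[k]*1000,[5,25,50,75,95]).round(1))
    k=(r<.022)&(s>-.006)&(s<.042)
    for z in range(-6,20,2):
        m=k&(s>=z/1000)&(s<(z+2)/1000)
        if m.any(): print('  ',z,m.sum(),V[m].mean().round(0),np.median(r[m]*1000).round(1))
E
```

```text
scene collar axial mm 18 [42.3 43.7 45.4 46.3 49.8]
   -6 5 65.0 17.6
   -4 3 59.0 18.9
   -2 5 82.0 19.7
   0 7 94.0 17.7
   2 2 96.0 17.9
   4 6 100.0 17.4
   6 2 102.0 18.7
   8 4 101.0 17.9
   10 6 106.0 18.4
   12 3 102.0 19.2
   14 4 99.0 17.2
   16 4 106.0 17.9
   18 6 103.0 17.4
side collar axial mm 37 [41.1 46.1 47.8 50.1 50.9]
   -6 1 83.0 17.3
   -4 4 88.0 20.1
   -2 4 98.0 17.8
   0 3 102.0 17.3
   2 3 114.0 18.3
   4 3 113.0 19.6
   6 3 121.0 19.2
   8 4 117.0 17.6
   10 4 114.0 20.4
   12 4 120.0 18.5
   14 5 116.0 18.0
   16 2 109.0 17.2
   18 6 119.0 17.7
```

The collar sits at 42–48 mm and the socket's radius runs right down to the shoulder, so it is seated with a steady push of about 35 N.

```bash
python3 -c "
from rig import *
print(hand_in())"
```

```text
the job is handed in; nothing more can be done
None
```

The coupler is pushed onto the green bearing's nipple with its mouth on the shoulder, still gripped at 60 N and pressed down with about 35 N, and the job is handed in; the hand-in gave no verdict, and the snap and seating are judged from camera depth and the wrist force.

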